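# Set the forge air gate to its third click

## Robot

A 6-joint arm with a two-finger parallel gripper is mounted at the origin on a cart in front of the work surface, level with it; the furniture and walls round the work are solid. World frame = base frame: x ahead of the robot, y to its left, z up, the work surface at z = 0. Lengths are in m, angles in rad, forces in N, time in s.
With the tool pointing down it reaches from about 0.35 to 1 m from the base axis. Payload 7.1 kg.
Tool frame: the origin (TCP) lies on the mounting face of the last link; the fingertips stand 173 mm ahead of it and the grasp point (between the pads) lies 155 mm ahead of it (tip_extent is the z of the fingertips in the tool frame, in m); z points along the fingers, y is the direction in which the jaws open and shut (so a half turn about z gives the same grasp; the last joint's range is limited). The gripper opens to 85 mm and grips with 20 to 120 N. Pads are 22 mm wide; open, the fingers measure 114 mm over their backs; the gripper's body (76 mm by 85 mm) begins 54 mm behind the grasp point. The pads swing forward as they close: fully open they stand 13 mm farther back than shut.
Start: joints at [-1.189, 0.423, 1.63, -0, 1.089, -0.019], TCP at [0.244, -0.575, 0.405] pointing down, gripper open.
Joint ranges: [-3, 3], [-0.9, 2.11], [0.09, 2.58], [-1.31, 4.45], [0.11, 2.69], [-2.54, 2.54]. Speed limits (rad/s): [2.39, 2.39, 3.01, 3.14, 3.14, 3.14].

## Interface

Orientations are given as a unit quaternion [w, x, y, z].
In Python, from cell import read_state, grab_frame, hand_in, masks_of, mark_of, tip_extent gives the robot as it stands.
- The arm moves only by the tool jog_arm, never from a script. Its argument "targets" is a list of rows, each a list of 3 entries, a list of its own where there are three numbers: the shift along the tool's x, y, z as a fraction of full scale, then the turn about the tool's z as a fraction of full scale, then the opening, from 0 (shut) to 1 (fully open). In form: [[[dx, dy, dz], spin, jaw], ...]. A call has 1 to 8 rows; each row shifts and turns the commanded pose from where the row before left it, along the tool's axes as they then stand; what a row does not reach is not made up. Full scale, the value 1, is 0.02 m for a shift and 0.5 rad for a turn. A row lasts 1/12 s, in which the tool goes at most 41.7 mm and 7.16 degrees, less where a joint would pass 70% of its speed; a pose out of reach is approached as far as the arm can. A call with a number of a shift or a turn outside -1 to 1 is refused whole. A call with a gripper value outside its range is refused whole. The fingers move at their own pace and stop on an object; "squeeze" is the grip in N (left out, the last holds). Time passes only in rows, so rows that do not move let the fingers close. It gives the time, the measured TCP pose, the force and the opening at its end, in the units of the state.
- read_state(): the state, without advancing time (a new reading comes with each control period).
- grab_frame(name): name is "scene" or "side" or "wrist"; returns a dict with "img" (384x512x3 uint8, red, green, blue), "depth" (384x512 float32, m along the optical axis (not along the pixel's ray), 0 where there is no reading), "fx", "fy", "cx", "cy" (pixels), "rvec" (rotation vector, rad) and "tvec" (3), from world to camera coordinates, as OpenCV has them. Camera axes: x right, y down, z forward; pixel columns grow to the right and rows downward; lengths in m; the calibration is good to about 2 mm. A picture is of the moment at which its call begins.
- hand_in(): hands the job in, once; it reports no verdict.
Trained networks look in a picture, given as the dict that the camera call returned (one of the last four; its "shot" number tells which), for a name from the list of things; names that differ only in an ending like _2 or _b are one class to them, and where a whole thing is asked for, a point or a joint stands for the part that bears it (a point fixed in the world has none). Each returns a list of dicts, best first, with "conf" (0 to 1); they miss things now and then, are a little off and sometimes report something else, mostly with a low value. They report only what shows in the picture. A call takes as long as a camera call.
- masks_of(label, picture): "mask" (384x512 bool, what is visible of it) and "xy" ([column, row] in pixels, amid what is visible of it).
- mark_of(label, picture): "xy" ([column, row] in pixels: a listed point, or the origin of a listed thing).
The state is a dict: "time_s": time; "joint_pos": joint angles; "dq": joint speeds; "joint_torque": joint torques, N m; "eef_pos": TCP position; "ee_rot": TCP orientation; "ft_force": force on the tool from outside, world axes, zero at the start; "moment": the same for the moment, N m; "grip_width": opening from 0.0 (shut) to 1.0 (fully open).
Only numpy, scipy, OpenCV 4.12 (cv2) and the standard library are available. Lean on these libraries where they do the work, as an engineer would, in place of code of your own. Each camera call takes 0.05 s, during which the arm holds its last target.

## Task

With your fingertips, push the paddle of the air gate right back to its closed stop at the right-hand end, then push it the other way and count three clicks, leaving it resting in the third notch. Never go past the third notch, do not pinch the paddle, and leave everything lying about where it is.

Things in the scene. Friction and masses are not known exactly. Their poses are not given: they have to be found in the camera images.
- air_gate: Fixed grey box 130 (x) x 250 (y) mm, flat top 55 mm above the bench, on a dark foot plate 160 x 270 x 8. Origin at the centre of its underside, z up; +y is the way the paddle opens (to the robot's left). An air pipe sticks out 47 mm at the far (+x) side; a comb of low steel ridges lies on the top at x = -38 mm.
- gate_lever (a joint): Paddle slide along the box's y (m): 0 at the closed stop (right-hand end), growing as it opens, to 0.090. Notches at 0 (closed, not counted), 0.018 (first), 0.036, 0.054 (third), 0.072, 0.090; ridge tops halfway between. The push rises to 5 to 8 N, then past a ridge top the paddle snaps up to 9 mm ahead of the finger into the next notch: a click. Starts in notch 1 or 2.
- paddle_center (a point): Centre of the paddle, 90 mm above the bench: an upright dark steel plate on top of the box, 100 mm wide (x), 17 mm thick (along the slide, y), broad faces from 73 to 105 mm above the bench; a 6 mm rib on its top edge reaches 108 mm. At joint q it is at x = 0, y = q - 0.045 m in the box's frame; same axes. Push its left face to close, its right face to open.
- steel_block: loose bystander: plain steel block 50 x 50 x 38, beyond the left end of the box; sizes in mm; origin at its underside, to be left alone
- rivet_0: loose bystander: copper rivet standing on its head, 22 across, 41 tall, in front of the box; sizes in mm; origin at its underside, to be left alone
- bolt_1: loose bystander: short hex bolt 25 x 44 x 22, lying in front of the box; sizes in mm; origin at its underside, to be left alone
- flat_piece: loose bystander: bright flat steel offcut 20 x 60 x 10, in front of the box; sizes in mm; origin at its underside, to be left alone
- wedge: loose bystander: dark steel wedge 28 x 85 x 24, left of the steel block; sizes in mm; origin at its underside, to be left alone
- punch_2: loose bystander: bright steel hand punch 20 x 169 x 16, beyond the right end of the box; sizes in mm; origin at its underside, to be left alone

How it is judged:
By the outcome, as a careful person would: the job done as asked, in the order asked, and still so for the second after the job is handed in, with the robot touching nothing.
It also fails if it takes over 64 s, if anything falls off the work surface, if the arm or the gripper's body presses on something with over 40 N, if the wrist force passes 120 N, or if a joint passes its speed limit or range.

## Working session

There is one attempt and no reset: what is moved stays moved. The work goes in short steps, Python scripts to look and compute and a tool call to move; the robot and the scene stay as the last step left them, time stands still between calls to the robot, and variables do not carry over. Pictures are saved under pics/ and viewed, and the job is handed in when it is done.

Besides the shell and the picture viewer there is one more tool, called after "Request:" as name(argument=value, ...) on one line, values as JSON. jog_arm: Moves the arm, as the interface text tells. Its arguments: {"type":"object","properties":{"targets":{"type":"array"},"squeeze":{"type":"number"}},"required":["targets"]}

```bash
mkdir -p pics; ls
python3 - <<'E'
from cell import *
import cv2
print(read_state(), tip_extent if not callable(tip_extent) else tip_extent())
for n in ["scene","side","wrist"]:
    f=grab_frame(n); cv2.imwrite(f"pics/a_{n}.png",f["img"][:,:,::-1])
    print(n,f["fx"],f["cx"],f["cy"],f["rvec"],f["tvec"])
E
```

```text
pics
{'time_s': 0.0, 'joint_pos': array([-1.18897932e+00,  4.23846783e-01,  1.63069425e+00,  3.00237639e-05,
        1.08859068e+00, -1.90179620e-02]), 'dq': array([ 1.64050020e-03, -1.45032585e-03, -4.91095728e-05,  4.48434437e-04,
       -8.04607434e-04,  4.35353790e-04]), 'joint_torque': array([-1.08207303e-03, -5.57389390e+01, -2.81742132e+01,  1.24291864e-04,
        7.45044934e-03, -5.14425579e-06]), 'eef_pos': array([ 0.2437793 , -0.57519318,  0.4039401 ]), 'ee_rot': array([-7.59297331e-04,  9.79984649e-01,  1.99071583e-01, -1.25750541e-04]), 'ft_force': array([-1.09309516, -0.27917682, -0.49687598]), 'moment': array([ 0.02897337, -0.04328058, -0.01103925]), 'grip_width': 1.000249907590903} 0.1734
scene 398.04295468686007 255.43834003386493 187.65331559248855 [ 0.80740153 -2.19665085  1.42130244] [0.38978885 0.18265127 0.64264168]
side 362.369870886739 255.614345244289 193.82163031809625 [ 2.05069795 -0.19267906  0.14679421] [-0.45440612  0.10890846  0.79409912]
wrist 328.33762565019885 249.62168246970248 198.28761823370849 [-2.41900387  1.60070054  0.22827454] [-0.62432612 -0.0377339   0.38071508]
```

View pics/a_scene.png

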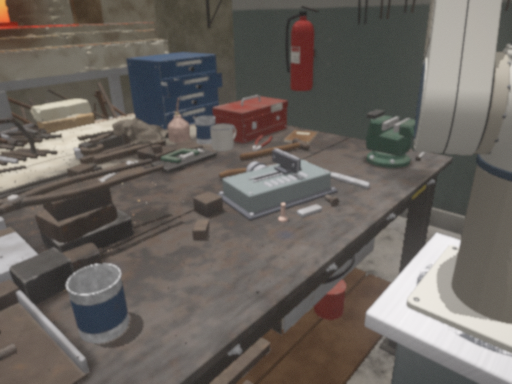

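View pics/a_side.png

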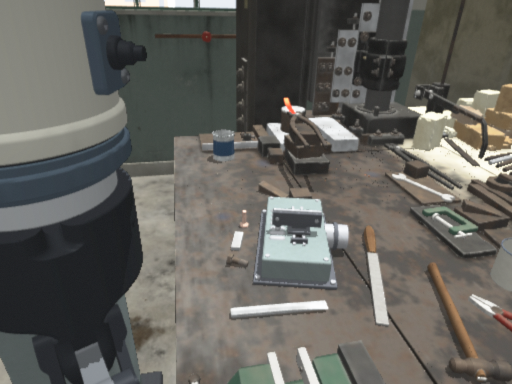

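View pics/a_wrist.png

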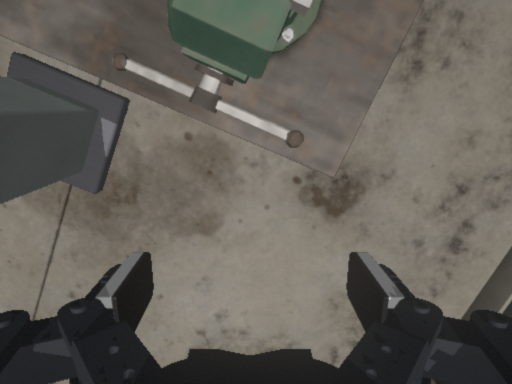

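The scene view shows the gate box at about (275,185) with the paddle at (287,158). The side view, looking along +y, shows the box at (295,240) and the paddle at (298,220). Next I'll measure both.

```bash
cat > h.py <<'E'
from cell import *
import numpy as np, cv2
def pts(f,mask):
    v,u=np.nonzero(mask&(f["depth"]>0)); d=f["depth"][v,u]
    c=np.stack([(u-f["cx"])/f["fx"]*d,(v-f["cy"])/f["fy"]*d,d],1)
    R,_=cv2.Rodrigues(np.array(f["rvec"])); return (c-np.array(f["tvec"]))@R
def proj(f,P):
    K=np.array([[f["fx"],0,f["cx"]],[0,f["fy"],f["cy"]],[0,0,1.]])
    return cv2.projectPoints(np.array(P,float),np.array(f["rvec"]),np.array(f["tvec"]),K,None)[0][:,0]
def best(l,f):
    r=masks_of(l,f); return r[0] if r else None
E
python3 - <<'E'
from h import *
for n in ["scene","side"]:
    f=grab_frame(n)
    for l in ["air_gate","gate_lever"]:
        for m in masks_of(l,f)[:2]:
            p=pts(f,m["mask"]); print(n,l,m["conf"],m["xy"],m["mask"].sum())
            print(np.percentile(p,[2,25,50,75,98],axis=0).round(4).tolist())
            if l=="air_gate":
                t=p[abs(p[:,2]-.055)<.004]; r=cv2.minAreaRect((t[:,:2]*1000).astype(np.float32)); print("top",len(t),r)
            else:
                t=p[(p[:,2]>.076)&(p[:,2]<.112)]; r=cv2.minAreaRect((t[:,:2]*1000).astype(np.float32)); print("pad",len(t),r)
    for l in ["paddle_center","air_gate"]:
        print(l,[(m["conf"],m["xy"]) for m in mark_of(l,f)[:2]])
    x=f["img"]; u0,v0=(190,120) if n=="scene" else (220,180)
    cv2.imwrite(f"pics/b_{n}.png",cv2.resize(x[v0:v0+120,u0:u0+160,::-1],None,fx=5,fy=5,interpolation=cv2.INTER_CUBIC))
E
```

```text
scene air_gate 0.6 [273.6, 183.0] 4749
[[0.4352, -0.198, 0.0059], [0.4712, -0.1178, 0.0237], [0.4955, -0.0682, 0.0524], [0.5424, 0.0026, 0.0578], [0.616, 0.0387, 0.1049]]
top 1609 ((550.6397094726562, -102.71498107910156), (251.8343048095703, 178.94557189941406), 74.11406707763672)
scene gate_lever 0.7 [287.6, 159.7] 548
[[0.473, -0.134, 0.0599], [0.4884, -0.1214, 0.0763], [0.5146, -0.1149, 0.0895], [0.5399, -0.1094, 0.102], [0.5695, -0.1028, 0.1101]]
pad 413 ((521.0984497070312, -120.21794891357422), (17.310537338256836, 102.60087585449219), 77.18046569824219)
paddle_center [(0.9, [286.2, 157.6]), (0.4, [307.9, 213.0])]
air_gate [(0.87, [276.3, 193.0])]
side air_gate 0.91 [296.9, 244.3] 6769
[[0.4338, -0.2364, 0.0054], [0.4786, -0.2103, 0.0287], [0.5133, -0.1612, 0.0554], [0.5494, -0.1274, 0.0568], [0.6207, 0.0143, 0.106]]
top 2940 ((551.1588134765625, -105.69535827636719), (250.5899200439453, 176.8466796875), 74.27262878417969)
side gate_lever 0.83 [295.1, 219.4] 1084
[[0.4741, -0.1452, 0.0562], [0.4987, -0.138, 0.0757], [0.5201, -0.1311, 0.089], [0.5404, -0.1235, 0.102], [0.5646, -0.1042, 0.109]]
pad 801 ((521.458251953125, -124.51094055175781), (21.28375244140625, 99.7692642211914), 73.9525146484375)
paddle_center [(0.78, [296.8, 215.6])]
air_gate [(0.87, [294.9, 242.7])]
```

```bash
ls -la pics
```

```text
total 1572
drwxr-xr-x 2 agent agent   4096 Dec  7 14:01 .
drwxr-xr-x 3 agent agent   4096 Dec  7 14:01 ..
-rw-r--r-- 1 agent agent 294163 Dec  7 14:00 a_scene.png
-rw-r--r-- 1 agent agent 290806 Dec  7 14:00 a_side.png
-rw-r--r-- 1 agent agent 239548 Dec  7 14:00 a_wrist.png
-rw-r--r-- 1 agent agent 356844 Dec  7 14:01 b_scene.png
-rw-r--r-- 1 agent agent 413641 Dec  7 14:01 b_side.png
```

View pics/b_scene.png

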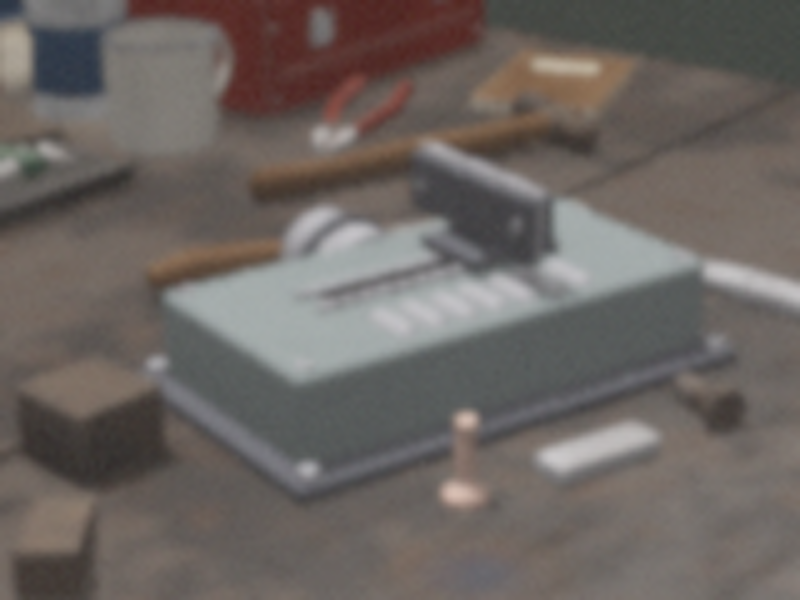

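View pics/b_side.png

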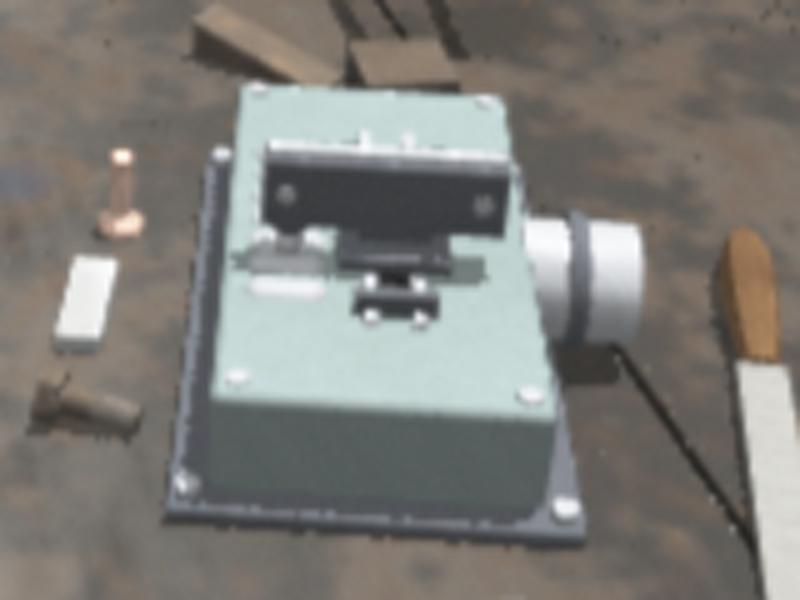

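The paddle sits at about q = 0.018–0.020, so notch 1, and the box yaw is about -15.8°. I'll refine the box pose and check the heights along the travel corridor.

Run:
```python
from h import *
from scipy.optimize import minimize
yaw0=np.radians(-15.8)
for n in ["scene","side"]:
    f=grab_frame(n)
    P=pts(f,np.ones((384,512),bool))
    s=P[(P[:,0]>.15)&(P[:,0]<.65)&(P[:,1]>-.75)&(P[:,1]<.1)&(P[:,2]<.4)]
    for y0 in np.arange(-.75,.1,.1):
        t=s[(s[:,1]>=y0)&(s[:,1]<y0+.1)]
        if len(t): print(n,round(y0,2),len(t),np.percentile(t[:,2],[50,99,100]).round(3), t[t[:,2].argmax()].round(3))
    # box top
    m=best("air_gate",f)["mask"]; p=pts(f,m); t=p[abs(p[:,2]-.0555)<.003][:,:2]
    def loc(c): 
        R=np.array([[np.cos(c[2]),-np.sin(c[2])],[np.sin(c[2]),np.cos(c[2])]]); return (t-c[:2])@R
    best_=None
    for a in np.radians(np.arange(-19,-12,.1)):
        L=loc([.528,-.098,a]); L=L[(L[:,0]<.06)]
        lx=np.percentile(L[:,0],1); w=np.percentile(L[:,1],[1,99])
        sc=np.histogram(L[:,0],bins=np.arange(-.09,-.04,.001))[0].max()
        if best_ is None or sc>best_[0]: best_=(sc,np.degrees(a),lx,w)
    print(best_)
    # front edge + ends with yaw -15.8: report extents
    for yw in (-15.,-15.8,-16.5):
        L=loc([.528,-.098,np.radians(yw)]); print(yw,(np.percentile(L[L[:,0]<.06],[0.5,2,98,99.5],axis=0)*1000).round(1).tolist())
```

```text
scene -0.75 202 [-0.543  0.005  0.005] [ 0.4   -0.657  0.005]
scene -0.65 3274 [-0.255  0.005  0.133] [ 0.383 -0.554  0.133]
scene -0.55 4320 [0.005 0.149 0.15 ] [ 0.455 -0.493  0.15 ]
scene -0.45 3200 [0.001 0.059 0.068] [ 0.298 -0.418  0.068]
scene -0.35 3856 [-0.483  0.018  0.02 ] [ 0.43  -0.281  0.02 ]
scene -0.25 4186 [-0.214  0.058  0.06 ] [ 0.504 -0.167  0.06 ]
scene -0.15 6343 [0.002 0.107 0.111] [ 0.481 -0.112  0.111]
scene -0.05 6623 [0.002 0.365 0.4  ] [0.154 0.044 0.4  ]
scene 0.05 3029 [0.002 0.041 0.398] [0.151 0.052 0.398]
(np.int64(57), np.float64(-15.099999999999945), np.float64(-0.06492629546540714), array([-0.11944352,  0.12513992]))
-15.0 [[-65.5, -121.4], [-64.3, -116.4], [56.3, 124.4], [59.5, 126.1]]
-15.8 [[-65.7, -121.1], [-64.4, -116.8], [56.1, 124.3], [59.1, 125.8]]
-16.5 [[-66.6, -121.4], [-65.0, -116.6], [56.2, 124.3], [58.8, 125.7]]
side -0.65 17977 [0.373 0.399 0.4  ] [ 0.254 -0.606  0.4  ]
side -0.55 3860 [0.133 0.148 0.149] [ 0.478 -0.481  0.149]
side -0.45 6601 [0.001 0.062 0.066] [ 0.296 -0.427  0.066]
side -0.35 10138 [0.001 0.016 0.018] [ 0.426 -0.283  0.018]
side -0.25 8358 [0.002 0.059 0.068] [ 0.515 -0.163  0.068]
side -0.15 4887 [0.01  0.108 0.111] [ 0.509 -0.124  0.111]
side -0.05 2781 [0.002 0.058 0.061] [ 0.561 -0.041  0.061]
side 0.05 1089 [0.001 0.04  0.041] [0.582 0.098 0.041]
(np.int64(64), np.float64(-13.39999999999992), np.float64(-0.06486733519646354), array([-0.12562141,  0.11877917]))
-15.0 [[-63.8, -125.6], [-62.3, -124.2], [58.0, 116.4], [59.4, 120.6]]
-15.8 [[-63.3, -125.3], [-62.0, -124.0], [58.1, 116.2], [59.6, 120.6]]
-16.5 [[-63.6, -125.6], [-61.7, -123.9], [58.0, 116.0], [59.5, 120.2]]
```

Request:
jog_arm(targets=[[[0,0,0],-0.22,0],[[0,0,0],-0.22,0],[[0,0,0],-0.22,0],[[0,0,0],-0.22,0],[[0,0,0],-0.22,0],[[0,0,0],-0.22,0],[[0,0,0],-0.22,0],[[0,0,0],-0.24,0]], squeeze=60)

```text
time_s: 1.52
eef_pos: [0.2439, -0.5755, 0.4047]
ee_rot: [0.0, 0.797, 0.604, -0.0]
ft_force: [0.1, 0.0, -0.8]
grip_width: 0.002
```

Request:
jog_arm(targets=[[[0.5,0.13,0],0,0],[[1,0.26,0],0,0],[[1,0.26,0],0,0],[[1,0.26,0],0,0],[[1,0.26,0],0,0],[[1,0.26,0],0,0],[[1,0.26,0],0,0],[[1,0.26,0],0,0]])

```text
time_s: 2.18
eef_pos: [0.3234, -0.4405, 0.4048]
ee_rot: [-0.0, 0.8, 0.6, 0.0]
ft_force: [0.1, 0.4, 0.3]
grip_width: 0.007
```

Request:
jog_arm(targets=[[[1,0.26,0],0,0],[[1,0.26,0],0,0],[[1,0.26,0],0,0],[[1,0.26,0],0,0],[[1,0.26,0],0,0],[[1,0.26,0],0,0],[[1,0.26,0],0,0],[[1,0.26,0],0,0]])

```text
time_s: 2.85
eef_pos: [0.4073, -0.2982, 0.4048]
ee_rot: [-0.0, 0.8, 0.6, 0.0]
ft_force: [0.6, -0.2, -0.6]
grip_width: -0.004
```

Request:
jog_arm(targets=[[[1,0.26,0],0,0],[[1,0.26,0],0,0],[[1,0.26,0],0,0],[[1,0.26,0],0,0],[[1,0.26,0],0,0],[[1,0.26,0],0,0],[[1,0.26,0],0,0],[[1,0.26,0],0,0]])

```text
time_s: 3.52
eef_pos: [0.4913, -0.1559, 0.4048]
ee_rot: [-0.0, 0.8, 0.6, 0.0]
ft_force: [-0.2, -1.0, -0.1]
grip_width: -0.004
```

```bash
cat > w.py <<'E'
from h import *
C=np.array([.528,-.098]); a=np.radians(-15.7); ex=np.array([np.cos(a),np.sin(a)]); ey=np.array([-np.sin(a),np.cos(a)])
def st():
    s=read_state(); d=s["eef_pos"][:2]-C; w,x,y,z=s["ee_rot"]
    t=tip_extent() if callable(tip_extent) else tip_extent
    print("t",round(s["time_s"],2),"box x,y mm",(d@ex*1000).round(2),(d@ey*1000).round(2),"z",s["eef_pos"][2].round(4),"tip z",(s["eef_pos"][2]-t).round(4),t,"F box",(s["ft_force"][:2]@ex).round(2),(s["ft_force"][:2]@ey).round(2),s["ft_force"][2].round(2),"yaw",np.degrees(2*np.arctan2(y,x)).round(2),"q",s["joint_pos"].round(2))
E
python3 -c "
from w import *;st()"
```

```text
t 3.52 box x,y mm -19.62 -65.71 z 0.4048 tip z 0.2314 0.1734 F box 0.08 -1.05 -0.12 yaw 73.72 q [-0.33  0.26  1.87  0.    1.01 -0.05]
```

Request:
jog_arm(targets=[[[0.9,0.2,0],0,0],[[0.9,0.2,0],0,0],[[0.9,0.2,0],0,0],[[0.9,0.2,0],0,0],[[0.6,0,0],0,0],[[0,0,0],0,0],[[0,0,0],0,0]])

```text
time_s: 4.1
eef_pos: [0.5295, -0.0806, 0.4046]
ee_rot: [-0.0, 0.799, 0.601, -0.0]
ft_force: [0.7, -0.2, -0.6]
grip_width: 0.001
```

Run:
```python
from w import *
st()
for n in ["side","scene","wrist"]:
    f=grab_frame(n); cv2.imwrite(f"pics/c_{n}.png",f["img"][:,:,::-1])
    for m in masks_of("gate_lever",f)[:1]:
        p=pts(f,m["mask"]); t=p[(p[:,2]>.078)&(p[:,2]<.104)][:,:2]-C
        print(n,m["conf"],(np.percentile(np.c_[t@ex,t@ey],[5,50,95],axis=0)*1000).round(1).tolist())
```

```text
t 4.1 box x,y mm -3.31 17.15 z 0.4046 tip z 0.2312 0.1734 F box 0.7 0.0 -0.64 yaw 73.95 q [-0.17  0.29  1.83 -0.    1.02  0.11]
side 0.91 [[-44.4, -36.8], [0.5, -35.0], [45.0, -33.1]]
scene 0.61 [[-49.0, -30.4], [-13.3, -18.7], [42.2, -16.9]]
wrist 0.95 [[-43.5, -20.3], [1.0, -19.8], [44.8, -19.4]]
```

View pics/c_wrist.png

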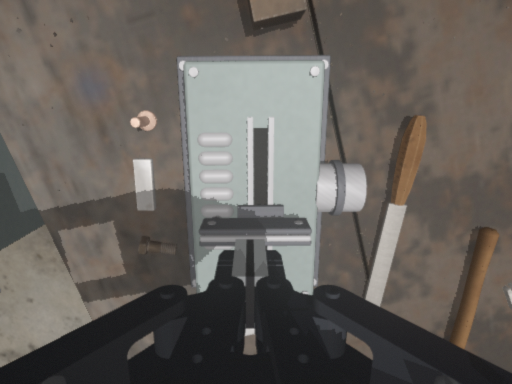

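View pics/c_side.png

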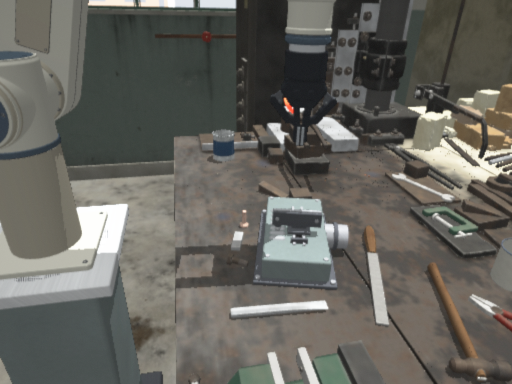

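The wrist view looks straight down on the box: paddle at (255,230), ridges at column 215, nothing loose nearby. Both cameras put the paddle centre at y ≈ -27 mm, which is notch 1. I'll descend on its left side.

Request:
jog_arm(targets=[[[0,0.17,1],0,0],[[0,0,1],0,0],[[0,0,1],0,0],[[0,0,1],0,0],[[0,0,1],0,0],[[0,0,1],0,0],[[0,0,0.8],0,0],[[0,0,0.5],0,0]])

```text
time_s: 5.07
eef_pos: [0.5325, -0.0825, 0.257]
ee_rot: [-0.001, 0.799, 0.601, -0.001]
ft_force: [-0.4, -0.7, 0.7]
grip_width: -0.002
```

Request:
jog_arm(targets=[[[0,0,0],0,0],[[0,0,0],0,0]])

```text
time_s: 5.23
eef_pos: [0.5331, -0.0824, 0.2587]
ee_rot: [-0.0, 0.799, 0.601, -0.0]
ft_force: [0.6, 0.2, 0.6]
grip_width: 0.002
```

Run:
```python
from w import *
st()
f=grab_frame("scene"); cv2.imwrite(f"pics/d_scene.png",cv2.resize(f["img"][100:220,210:370,::-1],None,fx=5,fy=5,interpolation=cv2.INTER_CUBIC))
f=grab_frame("wrist"); cv2.imwrite(f"pics/d_wrist.png",f["img"][:,:,::-1])
```

```text
t 5.23 box x,y mm 0.67 16.36 z 0.2587 tip z 0.0853 0.1734 F box 0.55 0.33 0.58 yaw 73.93 q [-0.18  0.52  1.91 -0.    0.72  0.11]
```

View pics/d_scene.png

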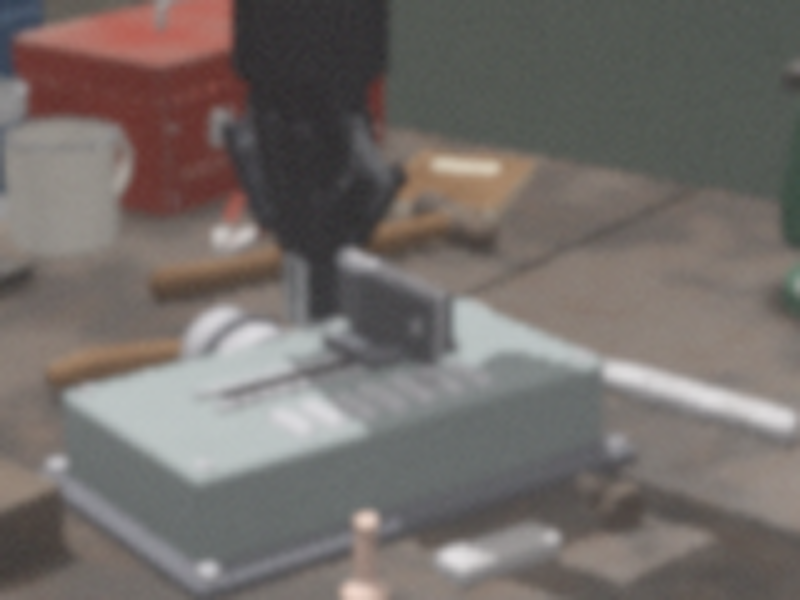

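View pics/d_wrist.png

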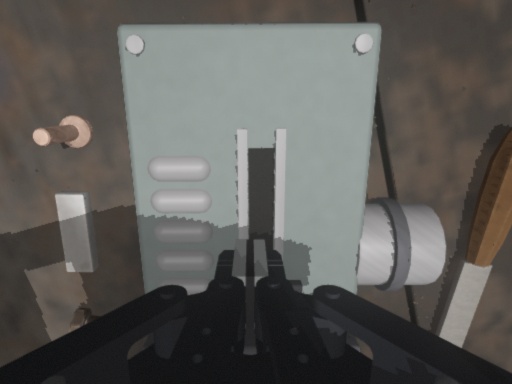

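The fingers are down left of the paddle, with the tip about 85 mm up and clear air to the paddle. I'll approach and feel for contact.

Request:
jog_arm(targets=[[[-0.3,0,0.2],0,0],[[-0.3,0,0],0,0],[[-0.3,0,0],0,0],[[-0.1,0,0],0,0],[[-0.05,0,0],0,0],[[0,0,0],0,0]])

```text
time_s: 5.83
eef_pos: [0.5272, -0.1028, 0.2549]
ee_rot: [0.0, 0.799, 0.601, 0.0]
ft_force: [0.0, -0.2, 0.7]
grip_width: -0.001
```

```bash
python3 -c "
from w import *;st()"
```

```text
t 5.83 box x,y mm 0.51 -4.81 z 0.2549 tip z 0.0815 0.1734 F box 0.09 -0.18 0.71 yaw 73.92 q [-0.21  0.52  1.91  0.    0.71  0.07]
```

Request:
jog_arm(targets=[[[-0.1,0,0],0,0],[[-0.05,0,0],0,0],[[0,0,0],0,0]])

```text
time_s: 6.08
eef_pos: [0.5264, -0.1053, 0.2547]
ee_rot: [-0.0, 0.799, 0.602, -0.0]
ft_force: [-0.1, -0.1, -0.3]
grip_width: -0.0
```

```bash
python3 -c "
from w import *;st()"
```

```text
t 6.08 box x,y mm 0.41 -7.43 z 0.2547 tip z 0.0813 0.1734 F box -0.1 -0.13 -0.25 yaw 73.96 q [-0.22  0.52  1.91  0.    0.71  0.06]
```

Request:
jog_arm(targets=[[[-0.1,0,0],0,0],[[-0.1,0,0],0,0],[[0,0,0],0,0]])

```text
time_s: 6.33
eef_pos: [0.5254, -0.1087, 0.2547]
ee_rot: [-0.0, 0.799, 0.601, 0.0]
ft_force: [1.1, 4.5, 0.4]
grip_width: -0.0
```

Request:
jog_arm(targets=[[[-0.1,0,0],0,0],[[0,0,0],0,0]])

```text
time_s: 6.5
eef_pos: [0.5248, -0.1108, 0.2547]
ee_rot: [-0.0, 0.799, 0.602, 0.0]
ft_force: [0.7, 2.5, 0.4]
grip_width: 0.004
```

Request:
jog_arm(targets=[[[-0.1,0,0],0,0],[[0,0,0],0,0]])

```text
time_s: 6.67
eef_pos: [0.5242, -0.1131, 0.2547]
ee_rot: [0.0, 0.799, 0.602, -0.0]
ft_force: [1.1, 0.7, 0.3]
grip_width: -0.001
```

```bash
python3 -c "
from w import *;st()"
```

```text
t 6.67 box x,y mm 0.41 -15.58 z 0.2547 tip z 0.0813 0.1734 F box 0.86 0.92 0.27 yaw 73.97 q [-0.23  0.52  1.91 -0.    0.71  0.05]
```

Request:
jog_arm(targets=[[[-0.1,0,0],0,0],[[-0.1,0,0],0,0],[[0,0,0],0,0]])

```text
time_s: 6.92
eef_pos: [0.5229, -0.1173, 0.2547]
ee_rot: [0.0, 0.799, 0.601, -0.0]
ft_force: [-0.7, 0.5, 0.5]
grip_width: -0.004
```

Request:
jog_arm(targets=[[[-0.1,0,0],0,0],[[-0.1,0,0],0,0],[[0,0,0],0,0]])

```text
time_s: 7.17
eef_pos: [0.5218, -0.121, 0.2547]
ee_rot: [-0.0, 0.799, 0.601, -0.0]
ft_force: [0.8, -0.6, 0.2]
grip_width: 0.001
```

Request:
jog_arm(targets=[[[-0.05,0,0],0,0],[[0,0,0],0,0]])

```text
time_s: 7.33
eef_pos: [0.5217, -0.1217, 0.2547]
ee_rot: [-0.0, 0.799, 0.601, -0.0]
ft_force: [-1.0, -0.7, -0.4]
grip_width: 0.002
```

```bash
python3 -c "
from w import *;st()"
```

```text
t 7.33 box x,y mm 0.32 -24.52 z 0.2547 tip z 0.0813 0.1734 F box -0.75 -0.9 -0.4 yaw 73.95 q [-0.25  0.52  1.92 -0.    0.71  0.03]
```

Free travel after the snap. I'll carry on gently to the stop.

Request:
jog_arm(targets=[[[-0.05,0,0],0,0],[[0,0,0],0,0]])

```text
time_s: 7.5
eef_pos: [0.5214, -0.1226, 0.2547]
ee_rot: [-0.0, 0.799, 0.602, -0.0]
ft_force: [0.4, -0.6, 0.7]
grip_width: 0.008
```

Request:
jog_arm(targets=[[[-0.05,0,0],0,0],[[0,0,0],0,0]])

```text
time_s: 7.67
eef_pos: [0.5212, -0.1232, 0.2547]
ee_rot: [-0.0, 0.799, 0.601, 0.0]
ft_force: [1.3, 2.9, 0.0]
grip_width: 0.003
```

Request:
jog_arm(targets=[[[-0.05,0,0],0,0],[[0,0,0],0,0]])

```text
time_s: 7.83
eef_pos: [0.5212, -0.1235, 0.2547]
ee_rot: [-0.001, 0.799, 0.601, 0.001]
ft_force: [2.6, 9.0, 1.1]
grip_width: -0.005
```

```bash
python3 -c "
from w import *;st()"
```

```text
t 7.83 box x,y mm 0.32 -26.43 z 0.2547 tip z 0.0813 0.1734 F box 0.12 9.37 1.12 yaw 73.92 q [-0.26  0.52  1.92  0.    0.71  0.02]
```

Request:
jog_arm(targets=[[[-0.05,0,0],0,0],[[0,0,0],0,0]])

```text
time_s: 8.0
eef_pos: [0.5211, -0.1238, 0.2548]
ee_rot: [-0.001, 0.799, 0.601, 0.001]
ft_force: [3.8, 16.0, 1.1]
grip_width: 0.0
```

```bash
python3 -c "
from w import *;st()"
```

```text
t 8.0 box x,y mm 0.31 -26.68 z 0.2548 tip z 0.0814 0.1734 F box -0.63 16.41 1.09 yaw 73.9 q [-0.26  0.52  1.92  0.    0.71  0.02]
```

It's at the stop: 16 N with only 0.25 mm of travel. I'll back off, lift over and come down on the right side.

Request:
jog_arm(targets=[[[0.4,0,0],0,0],[[0.4,0,0],0,0],[[0,0,-0.5],0,0],[[0,0,-1],0,0],[[0,0,-1],0,0],[[0,0,-0.3],0,0],[[0,0,0],0,0]])

```text
time_s: 8.58
eef_pos: [0.5257, -0.1103, 0.3129]
ee_rot: [0.002, 0.799, 0.602, 0.001]
ft_force: [-0.6, 0.3, -0.9]
grip_width: -0.001
```

Run:
```python
from w import *
st()
for n in ["side","scene","wrist"]:
    f=grab_frame(n); cv2.imwrite(f"pics/e_{n}.png",f["img"][:,:,::-1])
    for m in masks_of("gate_lever",f)[:1]:
        p=pts(f,m["mask"]); t=p[(p[:,2]>.078)&(p[:,2]<.104)][:,:2]-C
        print(n,m["conf"],(np.percentile(np.c_[t@ex,t@ey],[5,50,95],axis=0)*1000).round(1).tolist())
```

```text
t 8.58 box x,y mm 1.1 -12.48 z 0.3129 tip z 0.1395 0.1734 F box -0.63 0.18 -0.85 yaw 73.96 q [-0.23  0.42  1.89 -0.    0.82  0.05]
side 0.65 [[-44.3, -54.7], [0.1, -52.9], [45.4, -51.2]]
wrist 0.85 [[-45.5, -38.4], [20.9, -37.8], [46.6, -37.3]]
```

View pics/e_side.png

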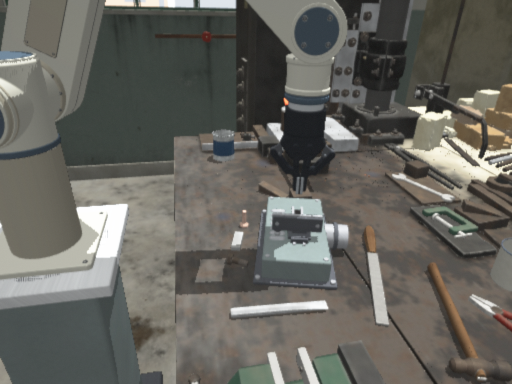

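In the side view the paddle sits at (297,220), shifted 18 mm right. Its faces are now at -52.9 and -37.8, so q = 0. Crossing over to the right side.

Request:
jog_arm(targets=[[[-0.7,-0.02,0],0,0],[[-1,0,0],0,0],[[-1,0,0],0,0],[[-0.7,0,0],0,0],[[-0.4,0,0],0,0],[[0,0,0],0,0],[[0,0,0],0,0]])

```text
time_s: 9.47
eef_pos: [0.5035, -0.183, 0.3103]
ee_rot: [-0.0, 0.799, 0.601, -0.0]
ft_force: [-0.3, -0.5, -0.6]
grip_width: -0.001
```

```bash
python3 -c "
from w import *;st()"
```

```text
t 9.47 box x,y mm -0.57 -88.43 z 0.3103 tip z 0.1369 0.1734 F box -0.16 -0.61 -0.62 yaw 73.9 q [-0.37  0.43  1.89  0.    0.82 -0.09]
```

Request:
jog_arm(targets=[[[0,0,1],0,0],[[0,0,1],0,0],[[0,0,0.5],0,0],[[0,0,0.25],0,0],[[0.3,0,0],0,0],[[0.3,0,0],0,0],[[0.2,0,0],0,0],[[0,0,0],0,0]])

```text
time_s: 10.13
eef_pos: [0.5087, -0.1666, 0.2566]
ee_rot: [0.001, 0.799, 0.602, 0.0]
ft_force: [-0.1, -0.0, -0.3]
grip_width: -0.001
```

```bash
python3 -c "
from w import *;st()
f=grab_frame('side'); cv2.imwrite('pics/f_side.png',cv2.resize(f['img'][160:280,220:380,::-1],None,fx=5,fy=5,interpolation=cv2.INTER_CUBIC))"
```

```text
t 10.13 box x,y mm 0.01 -71.3 z 0.2566 tip z 0.0832 0.1734 F box -0.11 -0.06 -0.27 yaw 74.02 q [-0.34  0.52  1.92  0.    0.71 -0.06]
```

View pics/f_side.png

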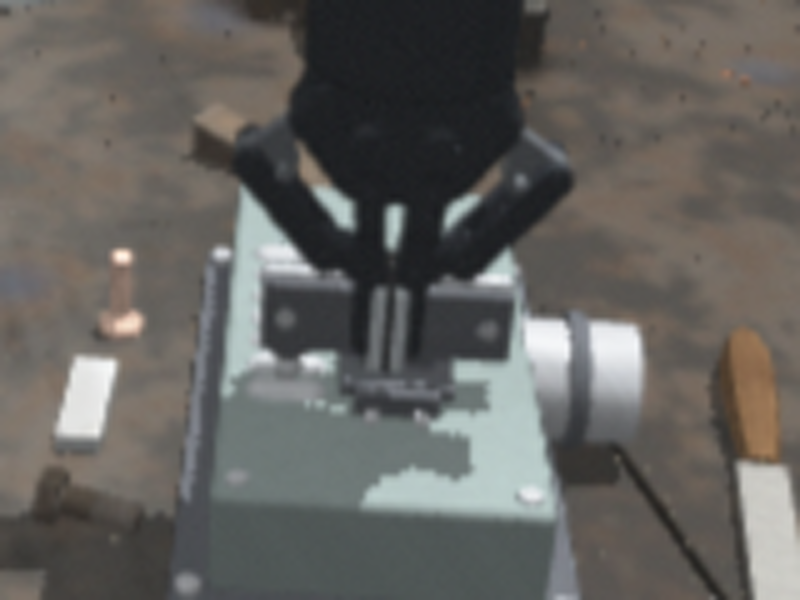

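The fingers stand in front of the paddle's right face at (390,330) in the crop, tips above the foot. Contact is expected at y = -65.1 and the ridge tops at -56, -38 and -20. Pushing to open now.

Request:
jog_arm(targets=[[[0.15,0,0.08],0,0],[[0.1,0,0],0,0],[[0,0,0],0,0]])

```text
time_s: 10.43
eef_pos: [0.5095, -0.1625, 0.2543]
ee_rot: [0.0, 0.799, 0.602, 0.0]
ft_force: [-0.7, 0.7, -0.1]
grip_width: 0.003
```

Request:
jog_arm(targets=[[[0.1,0,0],0,0],[[0,0,0],0,0]])

```text
time_s: 10.6
eef_pos: [0.5101, -0.1607, 0.2542]
ee_rot: [0.0, 0.799, 0.601, 0.0]
ft_force: [-0.3, -0.1, 0.5]
grip_width: -0.005
```

Request:
jog_arm(targets=[[[0.1,0,0],0,0],[[0,0,0],0,0]])

```text
time_s: 10.77
eef_pos: [0.5105, -0.1593, 0.2542]
ee_rot: [0.0, 0.799, 0.602, -0.0]
ft_force: [-1.3, -5.5, 1.2]
grip_width: 0.005
```

Request:
jog_arm(targets=[[[0.1,0,0],0,0],[[0,0,0],0,0]])

```text
time_s: 10.93
eef_pos: [0.511, -0.1574, 0.2542]
ee_rot: [0.0, 0.799, 0.602, -0.0]
ft_force: [-1.6, -4.1, 1.0]
grip_width: 0.002
```

```bash
python3 -c "
from w import *;st()"
```

```text
t 10.93 box x,y mm -0.29 -61.78 z 0.2542 tip z 0.0808 0.1734 F box -0.45 -4.4 1.03 yaw 73.97 q [-0.32  0.52  1.92 -0.    0.7  -0.04]
```

Request:
jog_arm(targets=[[[0.1,0,0],0,0],[[0,0,0],0,0]])

```text
time_s: 11.1
eef_pos: [0.5116, -0.1552, 0.2541]
ee_rot: [0.0, 0.799, 0.601, -0.0]
ft_force: [-1.5, -2.6, 0.5]
grip_width: -0.004
```

Request:
jog_arm(targets=[[[0.1,0,0],0,0],[[0,0,0],0,0]])

```text
time_s: 11.27
eef_pos: [0.5123, -0.1529, 0.2541]
ee_rot: [-0.0, 0.799, 0.601, 0.0]
ft_force: [-0.1, -0.7, 0.4]
grip_width: 0.001
```

Request:
jog_arm(targets=[[[0.1,0,0],0,0],[[0,0,0],0,0]])

```text
time_s: 11.43
eef_pos: [0.5129, -0.1508, 0.2541]
ee_rot: [-0.0, 0.799, 0.602, 0.0]
ft_force: [-0.1, 0.2, -0.8]
grip_width: -0.003
```

```bash
python3 -c "
from w import *;st()"
```

```text
t 11.43 box x,y mm -0.26 -54.94 z 0.2541 tip z 0.0807 0.1734 F box -0.12 0.21 -0.79 yaw 73.96 q [-0.31  0.52  1.92  0.    0.7  -0.03]
```

First click: the force rose to 5.6 N and dropped to 0 near y = -56. On to the second.

Request:
jog_arm(targets=[[[0.1,0,0],0,0],[[0.1,0,0],0,0],[[0.1,0,0],0,0],[[0,0,0],0,0]])

```text
time_s: 11.77
eef_pos: [0.5146, -0.145, 0.2541]
ee_rot: [-0.0, 0.799, 0.602, 0.0]
ft_force: [-0.6, 0.5, -0.2]
grip_width: -0.001
```

Request:
jog_arm(targets=[[[0.1,0,0],0,0],[[0,0,0],0,0]])

```text
time_s: 11.93
eef_pos: [0.5151, -0.1433, 0.2541]
ee_rot: [-0.0, 0.799, 0.602, 0.0]
ft_force: [-0.6, 0.6, 0.4]
grip_width: -0.002
```

Request:
jog_arm(targets=[[[0.1,0,0],0,0],[[0,0,0],0,0]])

```text
time_s: 12.1
eef_pos: [0.5154, -0.1419, 0.2541]
ee_rot: [0.0, 0.799, 0.602, -0.0]
ft_force: [-2.3, -5.1, 0.6]
grip_width: -0.004
```

Request:
jog_arm(targets=[[[0.1,0,0],0,0],[[0,0,0],0,0]])

```text
time_s: 12.27
eef_pos: [0.516, -0.14, 0.2541]
ee_rot: [0.0, 0.799, 0.602, -0.0]
ft_force: [-0.6, -4.5, 0.6]
grip_width: 0.003
```

```bash
python3 -c "
from w import *;st()"
```

```text
t 12.27 box x,y mm -0.21 -43.71 z 0.2541 tip z 0.0807 0.1734 F box 0.66 -4.51 0.65 yaw 73.97 q [-0.29  0.52  1.92 -0.    0.7  -0.01]
```

Request:
jog_arm(targets=[[[0.1,0,0],0,0],[[0,0,0],0,0]])

```text
time_s: 12.43
eef_pos: [0.5166, -0.1378, 0.2541]
ee_rot: [0.0, 0.799, 0.601, -0.0]
ft_force: [-0.4, -2.2, -0.1]
grip_width: 0.0
```

Request:
jog_arm(targets=[[[0.1,0,0],0,0],[[0,0,0],0,0]])

```text
time_s: 12.6
eef_pos: [0.5172, -0.1356, 0.2541]
ee_rot: [-0.0, 0.799, 0.601, 0.0]
ft_force: [-0.2, -0.6, 0.0]
grip_width: -0.0
```

Request:
jog_arm(targets=[[[0.1,0,0],0,0],[[0,0,0],0,0]])

```text
time_s: 12.77
eef_pos: [0.5179, -0.1335, 0.2541]
ee_rot: [-0.0, 0.799, 0.602, 0.0]
ft_force: [-0.0, 1.0, 0.3]
grip_width: 0.001
```

Run:
```python
from w import *
st()
f=grab_frame('side')
for m in masks_of("gate_lever",f)[:1]:
        p=pts(f,m["mask"]); t=p[(p[:,2]>.078)&(p[:,2]<.104)][:,:2]-C
        print(m["conf"],(np.percentile(np.c_[t@ex,t@ey],[5,25,50,75,95],axis=0)*1000).round(1).tolist())
```

```text
t 12.77 box x,y mm -0.15 -36.93 z 0.2541 tip z 0.0807 0.1734 F box -0.29 1.0 0.25 yaw 73.96 q [-0.27  0.52  1.92  0.    0.7   0.  ]
0.58 [[-45.2, -23.5], [-30.6, -22.6], [15.8, -21.7], [33.2, -21.0], [46.6, -19.8]]
```

Run:
```python
from w import *
st()
for n in ["side","scene","wrist","side"]:
  f=grab_frame(n); cv2.imwrite(f'pics/g_{n}.png',f['img'][:,:,::-1])
  for m in masks_of("gate_lever",f)[:1]:
        p=pts(f,m["mask"]); t=p[(p[:,2]>.078)&(p[:,2]<.104)][:,:2]-C; t=np.c_[t@ex,t@ey]
        print(n,m["conf"],len(t))
        for lo,hi in((-50,-20),(20,50)):
            k=t[(t[:,0]*1000>lo)&(t[:,0]*1000<hi)]; print((np.percentile(k,[5,25,50,75,95],axis=0)*1000).round(1)[:,1].tolist()) if len(k) else 0
```

```text
t 12.87 box x,y mm -0.13 -37.08 z 0.2541 tip z 0.0807 0.1734 F box -0.3 -0.82 -0.48 yaw 73.97 q [-0.27  0.52  1.92  0.    0.7   0.  ]
side 0.91 387
[-18.8, -17.7, -16.8, -16.1, -15.0]
[-19.0, -17.9, -17.0, -16.3, -15.1]
scene 0.79 276
[-13.9, -6.9, -1.3, -0.3, 1.2]
[-2.1, -0.9, -0.4, 0.1, 1.5]
wrist 0.63 3534
[-2.1, -1.9, -1.8, -1.7, -1.4]
[-2.1, -1.9, -1.8, -1.7, -1.4]
side 0.68 372
[-18.4, -17.7, -17.0, -16.2, -15.2]
[-18.5, -17.6, -16.8, -16.1, -15.4]
```

View pics/g_side.png

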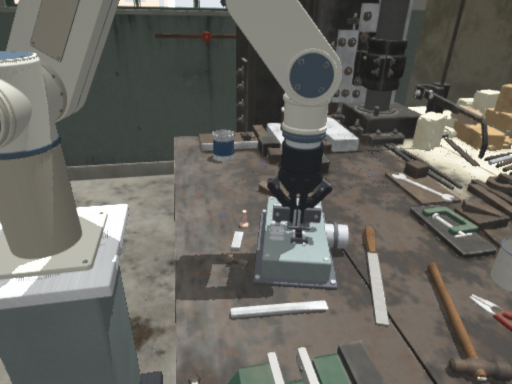

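Now at q = 36 mm (right face -16.9, left face -1.8); the earlier reading caught it mid-snap. On to the third, slowly.

Request:
jog_arm(targets=[[[0.1,0,0],0,0],[[0.1,0,0],0,0],[[0.1,0,0],0,0],[[0,0,0],0,0]])

```text
time_s: 13.6
eef_pos: [0.5195, -0.1278, 0.2541]
ee_rot: [-0.0, 0.799, 0.602, 0.0]
ft_force: [0.5, -0.0, 0.6]
grip_width: 0.002
```

Request:
jog_arm(targets=[[[0.1,0,0],0,0],[[0,0,0],0,0]])

```text
time_s: 13.77
eef_pos: [0.52, -0.126, 0.2541]
ee_rot: [-0.0, 0.799, 0.602, 0.0]
ft_force: [-0.9, -0.4, 0.6]
grip_width: -0.001
```

Request:
jog_arm(targets=[[[0.1,0,0],0,0],[[0,0,0],0,0]])

```text
time_s: 13.93
eef_pos: [0.5204, -0.1246, 0.2541]
ee_rot: [0.0, 0.799, 0.602, -0.0]
ft_force: [-1.8, -5.3, 0.2]
grip_width: -0.004
```

Request:
jog_arm(targets=[[[0.1,0,0],0,0],[[0,0,0],0,0]])

```text
time_s: 14.1
eef_pos: [0.521, -0.1227, 0.2541]
ee_rot: [0.0, 0.799, 0.602, -0.0]
ft_force: [-1.7, -4.3, -0.8]
grip_width: -0.002
```

```bash
python3 -c "
from w import *;st()"
```

```text
t 14.1 box x,y mm -0.08 -25.7 z 0.2541 tip z 0.0807 0.1734 F box -0.48 -4.56 -0.79 yaw 73.97 q [-0.25  0.52  1.92 -0.    0.71  0.03]
```

Request:
jog_arm(targets=[[[0.1,0,0],0,0],[[0,0,0],0,0]])

```text
time_s: 14.27
eef_pos: [0.5216, -0.1205, 0.2541]
ee_rot: [0.0, 0.799, 0.601, -0.0]
ft_force: [-1.0, -2.3, -0.5]
grip_width: -0.005
```

Request:
jog_arm(targets=[[[0.1,0,0],0,0],[[0,0,0],0,0],[[0,0,0],0,0]])

```text
time_s: 14.52
eef_pos: [0.5222, -0.1183, 0.2541]
ee_rot: [-0.0, 0.799, 0.602, 0.0]
ft_force: [-0.5, 0.4, 0.1]
grip_width: -0.0
```

```bash
cat > look.py <<'E'
from w import *
import sys
st()
for n in sys.argv[1:]:
  f=grab_frame(n); cv2.imwrite(f'pics/l{f["shot"]}_{n}.png',f['img'][:,:,::-1]); print(f["shot"])
  for m in masks_of("gate_lever",f)[:1]:
        p=pts(f,m["mask"]); t=p[(p[:,2]>.078)&(p[:,2]<.104)][:,:2]-C; t=np.c_[t@ex,t@ey]
        print(n,m["conf"],len(t))
        for lo,hi in((-50,-20),(20,50)):
            k=t[(t[:,0]*1000>lo)&(t[:,0]*1000<hi)]; print((np.percentile(k,[5,25,50,75,95],axis=0)*1000).round(1)[:,1].tolist()) if len(k) else 0
E
python3 look.py side wrist
```

```text
t 14.52 box x,y mm -0.07 -21.12 z 0.2541 tip z 0.0807 0.1734 F box -0.58 0.22 0.12 yaw 73.96 q [-0.25  0.52  1.92  0.    0.71  0.03]
22
side 0.81 345
[-10.8, -9.7, -9.0, -8.1, -7.3]
[-11.2, -9.9, -9.2, -8.4, -7.3]
23
wrist 0.68 4208
[5.7, 5.9, 6.1, 6.2, 6.5]
[5.7, 5.9, 6.1, 6.2, 6.5]
```

The paddle is at q ≈ 43.9, about 1 mm short of the ridge top. One more small step.

Request:
jog_arm(targets=[[[0.06,0,0],0,0],[[0,0,0],0,0]])

```text
time_s: 14.88
eef_pos: [0.5226, -0.1173, 0.2541]
ee_rot: [-0.0, 0.799, 0.602, 0.0]
ft_force: [0.2, -0.3, 0.5]
grip_width: 0.001
```

```bash
python3 look.py side wrist
```

```text
t 14.88 box x,y mm -0.02 -20.01 z 0.2541 tip z 0.0807 0.1734 F box 0.23 -0.23 0.49 yaw 73.96 q [-0.24  0.52  1.92  0.    0.71  0.04]
24
side 0.6 372
[-9.5, -8.3, -7.4, -6.8, -5.9]
[-9.2, -8.3, -7.6, -6.9, -5.5]
25
wrist 0.69 4150
[7.6, 7.8, 7.9, 8.1, 8.3]
[7.6, 7.8, 7.9, 8.0, 8.3]
```

Request:
jog_arm(targets=[[[0,0,0],0,0],[[0,0,0],0,0]])

```text
time_s: 15.25
eef_pos: [0.5225, -0.1174, 0.2541]
ee_rot: [-0.0, 0.799, 0.602, 0.0]
ft_force: [-0.2, -0.9, 0.4]
grip_width: 0.003
```

```bash
python3 look.py side wrist
```

```text
t 15.25 box x,y mm -0.05 -20.14 z 0.2541 tip z 0.0807 0.1734 F box 0.01 -0.89 0.38 yaw 73.96 q [-0.24  0.52  1.92  0.    0.71  0.04]
26
side 0.76 372
[-8.7, -7.8, -7.1, -6.2, -5.0]
[-8.8, -7.8, -7.2, -6.4, -5.5]
27
wrist 0.71 4127
[7.7, 7.9, 8.0, 8.1, 8.4]
[7.7, 7.9, 8.0, 8.1, 8.4]
```

Request:
jog_arm(targets=[[[0.05,0,0],0,0],[[0,0,0],0,0],[[0,0,0],0,0]])

```text
time_s: 15.7
eef_pos: [0.5228, -0.1164, 0.2541]
ee_rot: [-0.0, 0.799, 0.602, -0.0]
ft_force: [-0.4, 0.2, -0.5]
grip_width: 0.001
```

```bash
python3 look.py side wrist
```

```text
t 15.7 box x,y mm -0.05 -19.13 z 0.2541 tip z 0.0807 0.1734 F box -0.41 0.1 -0.53 yaw 73.96 q [-0.24  0.52  1.92  0.    0.71  0.04]
28
side 0.63 365
[-0.5, 0.3, 1.0, 1.7, 2.8]
[-0.9, 0.1, 1.0, 1.6, 3.1]
29
wrist 0.57 3522
[15.9, 16.1, 16.2, 16.3, 16.6]
[15.9, 16.0, 16.2, 16.3, 16.6]
```

It snapped to q = 53.9–54.0 mm, the third notch. I'll back off to the right and lift clear.

Request:
jog_arm(targets=[[[-0.3,0,0],0,0],[[-0.5,0,0],0,0],[[-0.4,0,0],0,0],[[0,0,-0.5],0,0],[[0,0,-1],0,0],[[0,0,-1],0,0],[[0,0,-1],0,0],[[0,0,-1],0,0]])

```text
time_s: 16.57
eef_pos: [0.5159, -0.1399, 0.3457]
ee_rot: [0.0, 0.799, 0.601, 0.0]
ft_force: [0.6, 0.2, 0.1]
grip_width: -0.0
```

Request:
jog_arm(targets=[[[-0.5,0,-1],0,0],[[-1,0,-0.5],0,0],[[-1,0,0],0,0],[[-1,0,0],0,0],[[-0.5,0,0],0,0],[[0,0,0],0,0],[[0,0,0],0,0],[[0,0,0],0,0]])

```text
time_s: 17.23
eef_pos: [0.494, -0.2159, 0.3741]
ee_rot: [-0.0, 0.799, 0.601, 0.0]
ft_force: [-0.6, 0.0, 0.2]
grip_width: 0.0
```

```bash
python3 look.py side scene wrist; ls pics | tail -4
python3 - <<'E'
from h import *
f=grab_frame("scene"); cv2.imwrite("pics/z_scene.png",f["img"][:,:,::-1])
a=cv2.imread("pics/a_side.png"); b=grab_frame("side")["img"][:,:,::-1]
cv2.imwrite("pics/z_cmp.png",np.hstack([a[180:340,180:380],b[180:340,180:380]]).repeat(2,0).repeat(2,1)[:, :800])
E
```

```text
t 17.23 box x,y mm -0.79 -122.7 z 0.3741 tip z 0.2007 0.1734 F box -0.58 -0.13 0.22 yaw 73.95 q [-0.43  0.34  1.84  0.    0.96 -0.15]
30
side 0.66 505
[-0.9, 0.2, 1.2, 1.9, 3.0]
[-0.6, 0.5, 1.1, 1.8, 2.6]
31
scene 0.85 277
[5.0, 12.6, 16.9, 17.7, 19.1]
[16.1, 17.0, 17.4, 18.2, 19.0]
32
wrist 0.57 1209
[-1.3, -0.9, -0.8, -0.7, -0.5]
[-1.2, -1.0, -0.9, -0.8, -0.6]
l29_wrist.png
l30_side.png
l31_scene.png
l32_wrist.png
```

View pics/z_cmp.png

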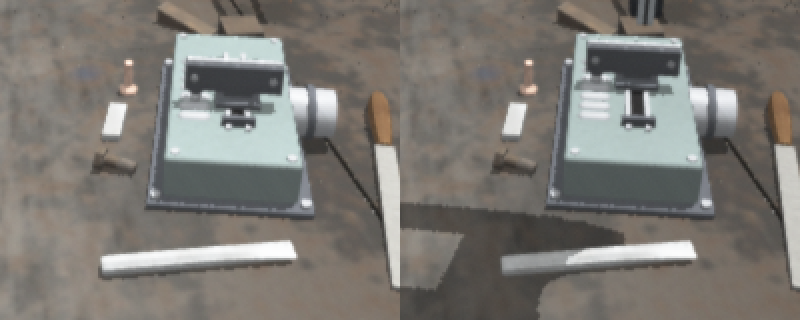

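View pics/z_scene.png

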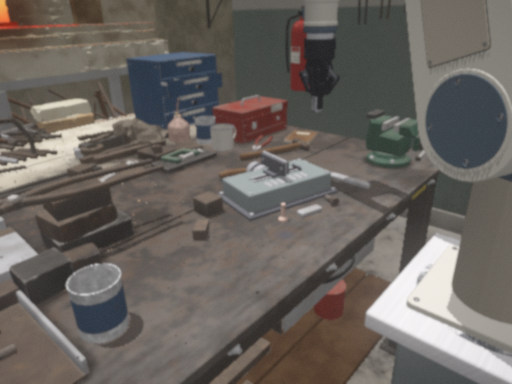

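In the before/after side view, the rivet, offcut, bolt and punch have not moved. The paddle is now at about (634,60) with three ridges uncovered behind it. In the scene view it is at (275,160), and the robot is clear. Handing in.

```bash
python3 -c "
from cell import *
print(hand_in())"
```

```text
the job is handed in; nothing more can be done
None
```

The paddle is resting in the third notch and the job is handed in; no verdict was reported. It took about 17.5 s of the 64 s allowed.

- **Closing:** The paddle started in notch 1. With the fingers shut, I pushed its left face back to the closed stop. The stop held at 16 N with almost no movement, and the cameras showed the paddle 18 mm further right, at q = 0.
- **Opening:** I crossed over the paddle and pushed its right face, stepping through three clicks. The force rose to about 5.5 N each time and then dropped away.
- **Third notch:** The paddle sat briefly on the third ridge top. A final 1 mm step made it snap over, and the fingers did not follow it.
- **Last checks:** Just after the snap, the side and wrist views both put the paddle at q ≈ 54 mm. After the arm withdrew, the side view still did, with no force on the tool. The loose things I could compare in the before-and-after pictures (rivet, bolt, offcut and punch) had not moved. I only looked at the block and wedge, and they looked undisturbed in the last scene view.
- **Readings that disagreed:** During the second click, one picture showed about 31 mm because it caught the paddle mid-snap. The next pictures read 36 mm. The final wrist picture came from the other side and showed the right face at about -0.9 mm, against +1.1 mm from the side camera. That is within the 2 mm calibration.

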